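# Fit the holder board onto the pins of the banding wheel

## Robot

A 6-joint arm with a two-finger parallel gripper is mounted at the origin on a cart in front of the work surface, level with it; the furniture and walls round the work are solid. World frame = base frame: x ahead of the robot, y to its left, z up, the work surface at z = 0. Lengths are in mm, angles in rad, forces in N, time in s.
With the tool pointing down it reaches from about 400 to 925 mm from the base axis. Payload 12.5 kg.
Tool frame: the origin (TCP) lies at the centre of the arm's flange, where the gripper is bolted on; the fingertips stand 190 mm ahead of it and the grasp point (between the pads) lies 171 mm ahead of it; z points along the fingers, y is the direction in which the jaws open and shut (so a half turn about z gives the same grasp; the last joint's range is limited). The gripper opens to 95 mm and grips with 3 to 60 N. Pads are 20 mm wide; open, the fingers measure 119 mm over their backs; the gripper's body (75 mm by 180 mm) begins 59 mm behind the grasp point.
Start: joints at [-1.358, 0.491, 1.559, -0, 1.092, -0.106], TCP at [195.911, -593.501, 404.761] pointing down, gripper open.
Joint ranges: [-3.1, 3.1], [-0.84, 2.19], [0.05, 2.79], [-1.13, 4.28], [0.06, 2.93], [-2.69, 2.69]. Speed limits (rad/s): [2.22, 2.22, 2.79, 3.14, 3.14, 3.14].

## Interface

Orientations are given as [roll, pitch, yaw] about the fixed x, y, z axes, in that order (R = Rz(yaw) Ry(pitch) Rx(roll)).
In Python, from cell import env gives the robot as it stands.
- The arm moves only by the shell command python3 -m pendant 'ROWS'. ROWS is JSON, a list of rows, each an object of numbers: "x", "y", "z": the shift along the tool's x, y, z in units of 150 mm (1.0 is 150 mm); "rx", "ry", "rz": the turn, a rotation vector about the tool's x, y, z in units of 45 degrees (1.0 is 45 degrees); "jaw": the opening, from 0 (shut) to 1 (fully open). In form: [{"x": .., "y": .., "z": .., "rx": .., "ry": .., "rz": .., "jaw": ..}, ...]. A call has 1 to 10 rows; each row is the pose to reach, as a shift and turn from the pose commanded when the call began, along the tool's axes at that moment; what a row does not reach only later rows make up. A row lasts 1/8 s, in which the tool goes at most 62.5 mm and 10.7 degrees, less where a joint would pass 70% of its speed; a pose out of reach is approached as far as the arm can. A call with a number of a shift or a turn outside -1 to 1 is refused whole. A call with a gripper value outside its range is refused whole. The fingers move at their own pace and stop on an object; the grip force is fixed at half the most. Time passes only in rows, so rows that repeat a pose let the fingers close. It gives the time, the measured TCP pose, the force and the opening at its end, in the units of the state.
- env.state(): the state, without advancing time (a new reading comes with each control period).
- env.read_camera(name): name is "scene" or "side" or "wrist"; returns a dict with "img" (420x560x3 uint8, red, green, blue), "fx", "fy", "cx", "cy" (pixels), "rvec" (rotation vector, rad) and "tvec" (3), from world to camera coordinates, as OpenCV has them. Camera axes: x right, y down, z forward; pixel columns grow to the right and rows downward; lengths in mm; the calibration is good to about 2 mm. A picture is of the moment at which its call begins. There is no depth.
- env.job_done(): hands the job in, once; it reports no verdict.
The state is a dict: "t": time; "joints": joint angles; "qvel": joint speeds; "tau": joint torques, N m; "eef_pos": TCP position; "tcp_rot": TCP orientation; "ft_force": force on the tool from outside, world axes, zero at the start; "moment": the same for the moment, N m; "opening": opening from 0.0 (shut) to 1.0 (fully open).
Only numpy, scipy, OpenCV 4.12 (cv2) and the standard library are available. Lean on these libraries where they do the work, as an engineer would, in place of code of your own. Each camera call takes 0.05 s, during which the arm holds its last target.

## Task

Pick up the square wooden board by its grip block and fit it onto the banding wheel: lower it over the centre spigot, turn it under light pressure until all three pins find their holes, and slide it fully home, flat on the wheel's head, then let go. Work gently, never force the board against the wheel with more than 25 N, and do not knock the bottle, jar or cup about.

Things in the scene. Friction and masses are not known exactly. Their poses are not given: they have to be found in the camera images.
- banding_wheel: Grey turntable fixed to the table, foot 124 mm across, yellow mark on the foot at its -x side; origin at the centre of its underside on the turning axis, z up. Its head turns about z with a stiff drag (0.25 N m) and was left at any angle: one pin lies within 43 degrees (0.75 rad) either way of this frame's +x axis. The head's angle is not measured: see or feel it.
- wheel_seat (a point): Centre of the flat top of the wheel's round aluminium head (108 mm across), on the turning axis, 42 mm above the table, axes as banding_wheel (does not turn with the head). Three brass pins stand on the head 120 degrees apart on a 38 mm radius, each 10 mm in diameter, 12 mm high above the head, the last 2 mm tapering to 8 mm.
- spigot_tip (a point): Top of the steel centre spigot, 26 mm above the head: 20 mm in diameter, its last 8 mm tapering to 10 mm; axes as banding_wheel. The whole head with its pins and spigot sits on a rubber bush: pressed down with more than about 5 N it gives, 1 mm for each further 8 N, at most 6 mm, and springs back.
- bat: Loose wooden holder board 116 x 116 mm, 10 mm thick, about 0.25 kg; origin at the centre of its underside, x and y along its edges, z up. Three 12 mm holes go through it 120 degrees apart on a 38 mm radius, one of them on its +x axis. A 22 mm bore for the spigot, 40 mm deep, runs up from the origin.
- bat_grip (a point): Centre of the board's grip block, 28 mm above the underside; axes as bat. The block is 42 x 42 mm, sides parallel to the board's edges, from 10 to 44 mm above the underside; grasp it from above. Over the wheel the underside is 26 mm above the head as the spigot enters, 12 mm when the board rests on the pins' tips, 0 when home.
- pigment_jar: Bystander: small jar of blue pigment with a black lid, 40 mm across, 36 mm high; origin at the centre of its underside.
- resin_bottle: Bystander: white squeeze bottle with a blue band, black collar and white nozzle, 33 mm across, 102 mm high; origin at the centre of its underside.
- mix_cup: Bystander: pink mixing cup, 41 mm across, 28 mm high; origin at the centre of its underside.
Not all that is in view belongs to the job. Of the things that look like the banding_wheel, the middle-sized one is meant.

How it is judged (in metres and radians):
On the way:
1. the board is lifted in the gripper, at least 30 mm off the table (height (world z) of bat above 0.03 m and contact force between the fingers and bat above 1 N), for 0.2 s.
At the end, for the whole second after the job is handed in: The board lies fully home and at rest on the wheel's head, all three pins in its holes: its underside within 2.5 mm of the head, centred within 4 mm, level within 0.04 rad, released (z of bat in the frame of wheel_seat between -0.003 and 0.0025 m and horizontal distance between bat and wheel_seat below 0.004 m and angle between bat's own z axis and vertical below 0.04 rad and linear speed of bat below 0.02 m/s); the robot touches nothing.
It fails at once if the board is forced against the wheel with more than 25 N (contact force between bat and banding_wheel above 25 N).
It fails at once if the pigment jar is knocked over or pushed away (moved 30 mm) (distance of pigment_jar from where it was at the start of the episode above 0.03 m).
It fails at once if the resin bottle is knocked over or pushed away (moved 30 mm) (distance of resin_bottle from where it was at the start of the episode above 0.03 m).
It fails at once if the mixing cup is knocked over or pushed away (moved 30 mm) (distance of mix_cup from where it was at the start of the episode above 0.03 m).
It also fails if it takes over 72 s, if anything falls off the work surface, if the arm or the gripper's body presses on something with over 40 N, if the wrist force passes 120 N, or if a joint passes its speed limit or range.

## Working session

There is one attempt and no reset: what is moved stays moved. The work goes in short steps, Python scripts to look and compute and a shell command to move; the robot and the scene stay as the last step left them, time stands still between calls to the robot, and variables do not carry over. Pictures are saved under pics/ and viewed, and the job is handed in when it is done.

```bash
ls; mkdir -p pics; cat > h.py <<'E'
import numpy as np, cv2
from cell import env
def cam(n):
    return env.read_camera(n)
def save(c,f,crop=None,s=1):
    im=c["img"]
    if crop: x0,y0,x1,y1=crop; im=im[y0:y1,x0:x1]
    im=cv2.resize(im,None,fx=s,fy=s,interpolation=cv2.INTER_CUBIC)
    cv2.imwrite(f,im[:,:,::-1])
def ray(c,u,v):
    R=cv2.Rodrigues(np.array(c["rvec"],float))[0]; t=np.array(c["tvec"],float).ravel()
    o=-R.T@t; d=R.T@np.array([(u-c["cx"])/c["fx"],(v-c["cy"])/c["fy"],1]); return o,d
def atz(c,u,v,z):
    o,d=ray(c,u,v); return o+d*(z-o[2])/d[2]
def proj(c,P):
    K=np.array([[c["fx"],0,c["cx"]],[0,c["fy"],c["cy"]],[0,0,1]])
    return cv2.projectPoints(np.array(P,float).reshape(-1,3),np.array(c["rvec"],float),np.array(c["tvec"],float),K,None)[0].reshape(-1,2)
def pick():
    import pickle
E
python3 - <<'E'
from h import *
import pickle
D={}
for n in ["scene","side","wrist"]:
    c=cam(n);D[n]=c;save(c,f"pics/{n}0.png")
    o,d=ray(c,c["cx"],c["cy"]);print(n,o.round(),d.round(2),c["fx"])
pickle.dump(D,open("d0.pkl","wb"))
print(env.state())
E
```

```text
pics
scene [255. 849. 843.] [ 0.31 -0.66 -0.69] 455.33712154388587
side [ 355. 1125.  635.] [ 0.21 -0.85 -0.49] 544.3818621914419
wrist [ 262. -570.  385.] [-0.24 -0.08 -0.97] 310.52371075624353
{'t': 0.15, 'joints': array([-1.35757677e+00,  4.91416354e-01,  1.55933437e+00,  1.63125473e-06,
        1.09175150e+00, -1.05627471e-01]), 'qvel': array([ 0.00081674, -0.00169405, -0.00273689, -0.00063475,  0.0007736 ,
       -0.00040715]), 'tau': array([ 1.92129510e-04, -6.12898064e+01, -2.58277452e+01,  6.92068739e-02,
        4.73243161e-02, -7.00068040e-05]), 'eef_pos': array([ 195.91867463, -593.46589937,  404.29028786]), 'tcp_rot': array([-3.14068831e+00, -9.73356996e-05,  3.18846232e-01]), 'ft_force': array([-0.18346418, -0.54524157, -0.16229368]), 'moment': array([-0.07044552,  0.02877464,  0.00599046]), 'opening': 1.0051856306492657}
```

View pics/scene0.png

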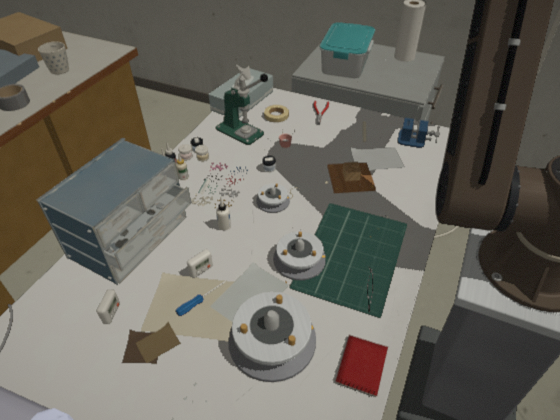

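View pics/side0.png

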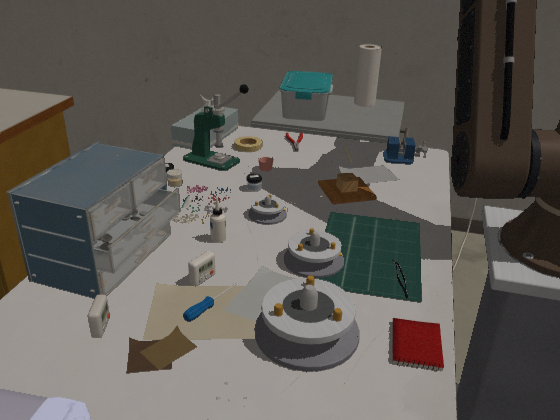

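View pics/wrist0.png

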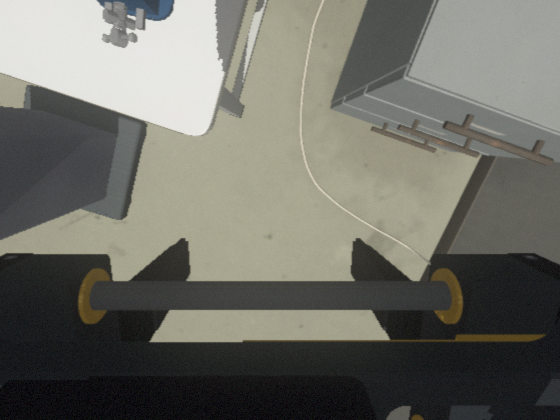

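Wheel look-alikes in the scene image are at (272,197) small, (300,253) middle and (272,328) large. The middle one fits the description. The board is the brown square with a block at (352,177). I'll confirm both in enlarged crops.

```bash
python3 - <<'E'
from h import *
import pickle
D=pickle.load(open("d0.pkl","rb"))
save(D["scene"],"pics/s_wheel.png",(265,220,345,280),9)
save(D["scene"],"pics/s_bat.png",(315,150,395,205),9)
save(D["side"],"pics/d_wheel.png",(275,215,355,275),9)
save(D["side"],"pics/d_bat.png",(310,160,390,210),9)
E
```

```text
(no output)
```

View pics/s_wheel.png

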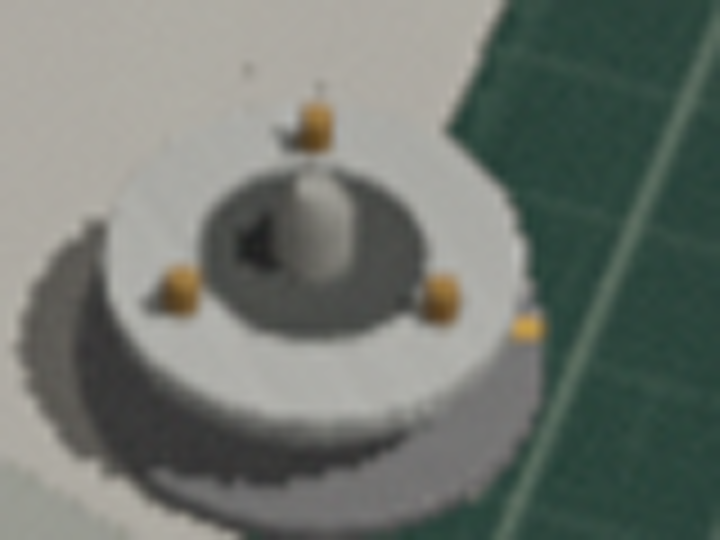

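View pics/s_bat.png

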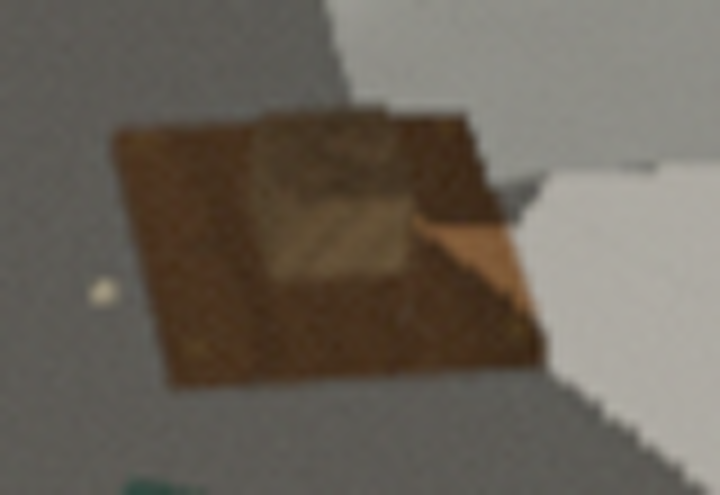

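View pics/d_wheel.png

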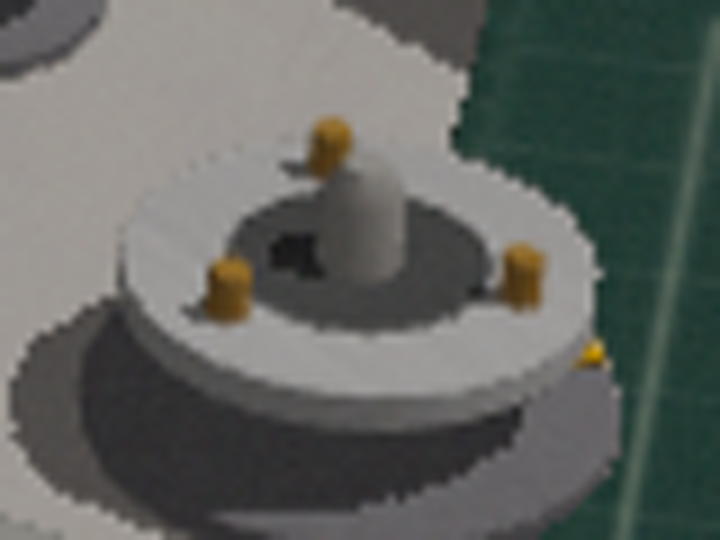

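View pics/d_bat.png

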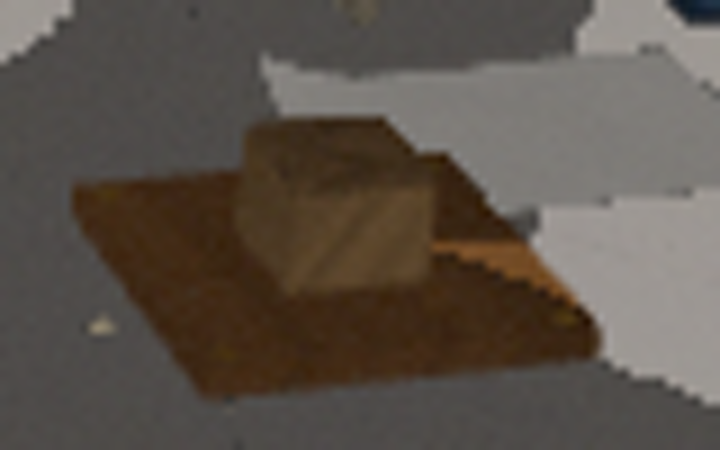

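The middle wheel is confirmed: three brass pins at crop (316,110), (183,272) and (441,283), and the yellow foot mark at (528,327). The board's corners and block are clear, but its holes can't be seen yet.

```bash
python3 - <<'E'
from h import *
import pickle
D=pickle.load(open("d0.pkl","rb"))
def P(n,o,pts,z):
    return np.array([atz(D[n],o[0]+(x+.5)/9-.5,o[1]+(y+.5)/9-.5,z) for x,y in pts])[:,:2]
def circ(p):
    A=np.c_[2*p,np.ones(3)];s=np.linalg.solve(A,(p**2).sum(1));return s[:2],np.sqrt(s[2]+s[:2]@s[:2])
for n,o,pins,tip,mark in [("scene",(265,220),[(316,112),(183,274),(441,285)],(313,178),(528,327)),("side",(275,215),[(331,128),(231,268),(523,254)],(378,162),(592,354))]:
    p=P(n,o,pins,53.); c,r=circ(p); d=p-c
    print(n,"pins",p.round(1).tolist(),"c",c.round(1),"r",r.round(1),"ang",np.degrees(np.arctan2(d[:,1],d[:,0])).round(1),"tip",P(n,o,[tip],67).round(1))
    m=P(n,o,[mark],10)[0]-c; print(" mark",m.round(1),np.degrees(np.arctan2(m[1],m[0])))
for n,o,cs,bl in [("scene",(315,150),[(112,130),(467,116),(546,360),(172,388)],[(252,112),(388,108),(412,195),(262,200)]),("side",(310,160),[(73,185),(448,154),(600,345),(205,390)],[(250,120),(385,118),(435,183),(283,190)])]:
    p=P(n,o,cs,10);print(n,"bat",p.round(1).tolist(),"c",p.mean(0).round(1))
    e=np.roll(p,-1,0)-p;print(np.linalg.norm(e,axis=1).round(1),np.degrees(np.arctan2(e[:,1],e[:,0])).round(1))
    p=P(n,o,bl,44);print(n,"blk","c",p.mean(0).round(1))
    e=np.roll(p,-1,0)-p;print(np.linalg.norm(e,axis=1).round(1),np.degrees(np.arctan2(e[:,1],e[:,0])).round(1))
E
```

```text
scene pins [[522.9, 167.0], [531.9, 232.0], [471.2, 208.6]] c [508.6 202.1] r 37.9 ang [-67.9  52.1 170.1] tip [[510.  200.3]]
 mark [-51.7 -24.3] -154.84151799097322
side pins [[520.6, 169.0], [529.6, 233.9], [468.9, 209.4]] c [506.4 204.1] r 37.8 ang [-67.9  52.1 171.9] tip [[503.6 203.3]]
 mark [-51.6 -24.7] -154.38866836813028
scene bat [[569.5, -151.3], [466.9, -205.2], [410.4, -100.4], [509.7, -42.0]] c [ 489.1 -124.7]
[115.9 119.  115.1 124.6] [-152.3  118.3   30.5  -61.3]
scene blk c [ 491.8 -127. ]
[42.6 42.6 45.9 42.9] [-153.2  117.4   27.1  -67. ]
side bat [[567.2, -149.5], [464.6, -204.2], [408.7, -94.9], [508.7, -36.2]] c [ 487.3 -121.2]
[116.3 122.9 116.  127.5] [-151.9  117.1   30.4  -62.7]
side blk c [ 488.5 -123.5]
[39.  42.7 43.4 45.2] [-160.2  116.8   23.5  -69.1]
```

```bash
python3 -m pendant '[{"x":0.2,"y":-0.15,"jaw":1},{"x":0.5,"y":-0.4,"jaw":1},{"x":0.75,"y":-0.6,"jaw":1},{"x":0.95,"y":-0.79,"jaw":1}]'
python3 -m pendant '[{"x":0.24,"y":-0.2,"jaw":1},{"x":0.5,"y":-0.4,"jaw":1},{"x":0.75,"y":-0.6,"jaw":1},{"x":0.95,"y":-0.79,"jaw":1}]'
python3 -m pendant '[{"x":0.24,"y":-0.2,"z":0.1,"jaw":1},{"x":0.5,"y":-0.4,"z":0.3,"rz":-0.1,"jaw":1},{"x":0.75,"y":-0.6,"z":0.5,"rz":-0.2,"jaw":1},{"x":0.93,"y":-0.78,"z":0.6,"rz":-0.23,"jaw":1},{"x":0.93,"y":-0.78,"z":0.6,"rz":-0.23,"jaw":1},{"x":0.93,"y":-0.78,"z":0.6,"rz":-0.23,"jaw":1}]'
python3 - <<'E'
from h import *
import pickle
c=cam("wrist");pickle.dump((c,env.state()),open("w1.pkl","wb"));save(c,"pics/w1.png");s=env.state();print(s["eef_pos"],s["tcp_rot"],s["ft_force"])
E
```

```text
[ 195.90691009 -593.4792804   404.41445414] [-3.14099682e+00 -7.90189521e-05  3.18790904e-01] [ 0.53604897 -0.59829116  0.2293373 ]invalid input
invalid input
invalid input
```

View pics/w1.png

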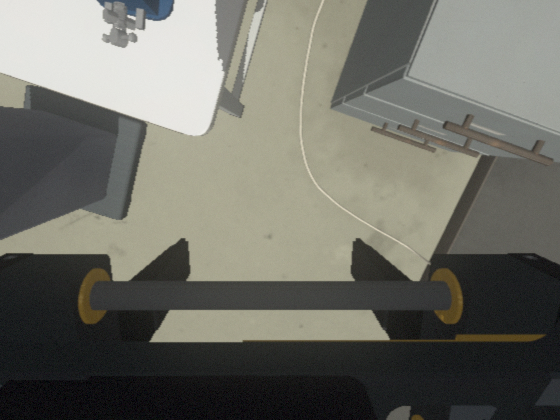

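All seven numbers are probably required in each row.

```bash
python3 -m pendant '[{"x":0.2,"y":-0.15,"z":0,"rx":0,"ry":0,"rz":0,"jaw":1},{"x":0.5,"y":-0.4,"z":0,"rx":0,"ry":0,"rz":0,"jaw":1},{"x":0.75,"y":-0.6,"z":0,"rx":0,"ry":0,"rz":0,"jaw":1},{"x":0.95,"y":-0.79,"z":0,"rx":0,"ry":0,"rz":0,"jaw":1}]'
```

```text
t: 0.7
eef_pos: [294.9, -434.8, 404.7]
tcp_rot: [3.142, -0.0, 0.319]
ft_force: [0.2, -0.3, -0.7]
opening: 0.998
```

```bash

python3 -m pendant '[{"x":0.24,"y":-0.2,"z":0,"rx":0,"ry":0,"rz":0,"jaw":1},{"x":0.5,"y":-0.4,"z":0,"rx":0,"ry":0,"rz":0,"jaw":1},{"x":0.75,"y":-0.6,"z":0,"rx":0,"ry":0,"rz":0,"jaw":1},{"x":0.95,"y":-0.79,"z":0,"rx":0,"ry":0,"rz":0,"jaw":1}]'
python3 -m pendant '[{"x":0.24,"y":-0.2,"z":0.1,"rx":0,"ry":0,"rz":0,"jaw":1},{"x":0.5,"y":-0.4,"z":0.3,"rx":0,"ry":0,"rz":-0.1,"jaw":1},{"x":0.75,"y":-0.6,"z":0.5,"rx":0,"ry":0,"rz":-0.2,"jaw":1},{"x":0.93,"y":-0.78,"z":0.6,"rx":0,"ry":0,"rz":-0.23,"jaw":1},{"x":0.93,"y":-0.78,"z":0.6,"rx":0,"ry":0,"rz":-0.23,"jaw":1},{"x":0.93,"y":-0.78,"z":0.6,"rx":0,"ry":0,"rz":-0.23,"jaw":1}]'
python3 - <<'E'
from h import *
import pickle
c=cam("wrist");pickle.dump((c,env.state()),open("w1.pkl","wb"));save(c,"pics/w1b.png",None,1.4);s=env.state();print(s["eef_pos"],s["tcp_rot"],s["ft_force"])
E
```

```text
t: 1.2
eef_pos: [393.0, -277.6, 404.8]
tcp_rot: [3.141, -0.0, 0.319]
ft_force: [0.3, -0.8, -0.7]
opening: 1.001
t: 1.95
eef_pos: [488.0, -124.5, 314.9]
tcp_rot: [3.141, -0.0, 0.5]
ft_force: [0.2, -1.1, 1.2]
opening: 1.001
[ 487.8988811  -124.87888932  315.10681185] [ 3.14103519e+00 -2.99232479e-04  4.98714429e-01] [0.12375317 0.92063858 0.50141675]
```

View pics/w1b.png

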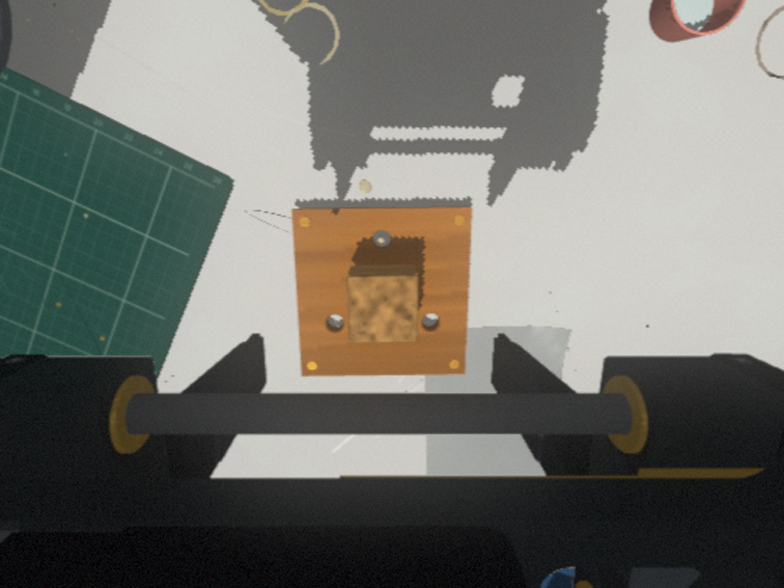

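The wrist view shows three holes in the board: the single +x one at (382,239), and the pair at (336,322) and (431,321). So the board's +x points up the image, along the tool's +x. I'll enlarge it to measure.

```bash
python3 - <<'E'
from h import *
import pickle
c,s=pickle.load(open("w1.pkl","rb"))
save(c,"pics/w1c.png",(203,137,343,277),4.2)
E
```

```text
(no output)
```

View pics/w1c.png

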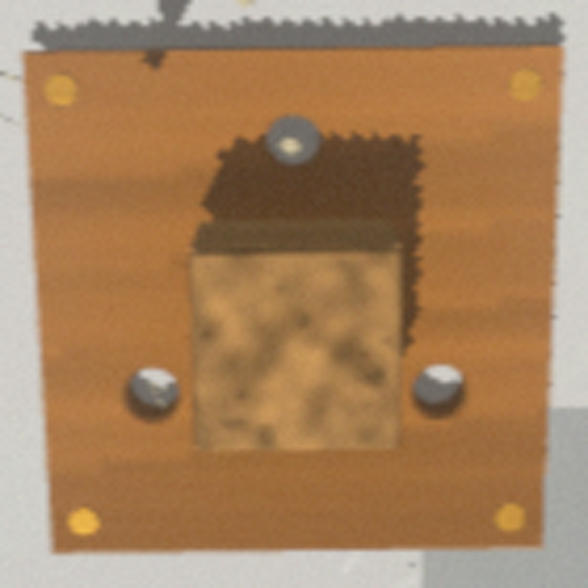

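```bash
python3 - <<'E'
from h import *
import pickle
c,s=pickle.load(open("w1.pkl","rb"))
f=lambda pts,z:np.array([atz(c,203+(x+.5)/4.2-.5,137+(y+.5)/4.2-.5,z)[:2] for x,y in pts])
def rep(n,p):
    e=np.roll(p,-1,0)-p
    print(n,p.mean(0).round(1),np.linalg.norm(e,axis=1).round(1),np.degrees(np.arctan2(e[:,1],e[:,0])).round(1))
rep("board",f([(24,52),(564,46),(543,547),(53,552)],10))
rep("blk",f([(192,255),(401,252),(400,447),(195,452)],44))
h=f([(293,140),(153,393),(438,390)],10);rep("holes",h)
d=h-h.mean(0);print(np.linalg.norm(d,axis=1),np.degrees(np.arctan2(d[:,1],d[:,0])))
print(s["eef_pos"],np.degrees(s["tcp_rot"]))
E
```

```text
board [ 488.5 -126.1] [115.8 116.  116.  116.1] [ -60.7 -150.7  119.3   29.2]
blk [ 488.3 -126.1] [41.1 40.5 41.9 41. ] [ -60.5 -150.3  120.1   28.5]
holes [ 488.6 -125.7] [66.1 65.3 66.1] [179.7 -60.7  58.9]
[38.30016563 37.85315383 37.87203621] [ 29.32778261 149.68644965 -91.07962044]
[ 487.8988811  -124.87888932  315.10681185] [ 1.79968060e+02 -1.71447581e-02  2.85742320e+01]
```

```bash

python3 -m pendant '[{"x":0,"y":0.009,"z":0.2,"rx":0,"ry":0,"rz":-0.016,"jaw":1},{"x":0,"y":0.009,"z":0.45,"rx":0,"ry":0,"rz":-0.016,"jaw":1},{"x":0,"y":0.009,"z":0.6,"rx":0,"ry":0,"rz":-0.016,"jaw":1},{"x":0,"y":0.009,"z":0.7,"rx":0,"ry":0,"rz":-0.016,"jaw":1},{"x":0,"y":0.009,"z":0.74,"rx":0,"ry":0,"rz":-0.016,"jaw":1},{"x":0,"y":0.009,"z":0.74,"rx":0,"ry":0,"rz":-0.016,"jaw":1},{"x":0,"y":0.009,"z":0.74,"rx":0,"ry":0,"rz":-0.016,"jaw":1}]'
python3 - <<'E'
from h import *
c=cam("wrist");save(c,"pics/w2.png",None,1.2)
E
```

```text
t: 2.88
eef_pos: [488.8, -125.6, 204.4]
tcp_rot: [3.141, -0.001, 0.512]
ft_force: [-0.4, 0.1, 1.0]
opening: 1.0
```

View pics/w2.png

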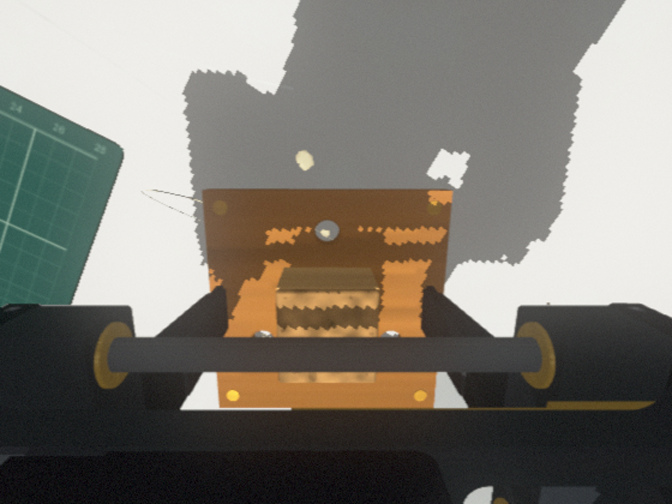

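The block lies centred between the open fingers, around (327,330). Next I'll close and lift.

```bash

python3 -m pendant '[{"x":0,"y":0,"z":0,"rx":0,"ry":0,"rz":0,"jaw":0.3},{"x":0,"y":0,"z":0,"rx":0,"ry":0,"rz":0,"jaw":0.2},{"x":0,"y":0,"z":0,"rx":0,"ry":0,"rz":0,"jaw":0.2},{"x":0,"y":0,"z":0,"rx":0,"ry":0,"rz":0,"jaw":0.1},{"x":0,"y":0,"z":0,"rx":0,"ry":0,"rz":0,"jaw":0},{"x":0,"y":0,"z":0,"rx":0,"ry":0,"rz":0,"jaw":0}]'
python3 -m pendant '[{"x":0,"y":0,"z":-0.1,"rx":0,"ry":0,"rz":0,"jaw":0},{"x":0,"y":0,"z":-0.3,"rx":0,"ry":0,"rz":0,"jaw":0},{"x":0,"y":0,"z":-0.6,"rx":0,"ry":0,"rz":0,"jaw":0},{"x":0,"y":0,"z":-0.8,"rx":0,"ry":0,"rz":0,"jaw":0},{"x":0,"y":0,"z":-0.9,"rx":0,"ry":0,"rz":0,"jaw":0},{"x":0,"y":0,"z":-0.9,"rx":0,"ry":0,"rz":0,"jaw":0},{"x":0,"y":0,"z":-0.9,"rx":0,"ry":0,"rz":0,"jaw":0}]'
python3 - <<'E'
from h import *
import pickle
D={n:cam(n) for n in ["side","wrist","scene"]}
pickle.dump(D,open("d2.pkl","wb"))
save(D["side"],"pics/d3.png",None,1.4);save(D["wrist"],"pics/w3.png",None,1.4)
s=env.state();print(s["eef_pos"],s["tcp_rot"],s["ft_force"])
E
```

```text
t: 3.68
eef_pos: [488.7, -125.5, 203.7]
tcp_rot: [3.141, 0.0, 0.512]
ft_force: [0.3, 0.2, -0.3]
opening: 0.438
t: 4.55
eef_pos: [488.5, -125.4, 337.7]
tcp_rot: [-3.14, 0.001, 0.512]
ft_force: [-0.2, 0.5, -1.9]
opening: 0.444
[ 488.70702934 -125.49106523  337.73405357] [-3.14020724e+00  1.20116025e-03  5.11952066e-01] [-0.17887023 -0.62350642 -2.03546505]
```

View pics/d3.png

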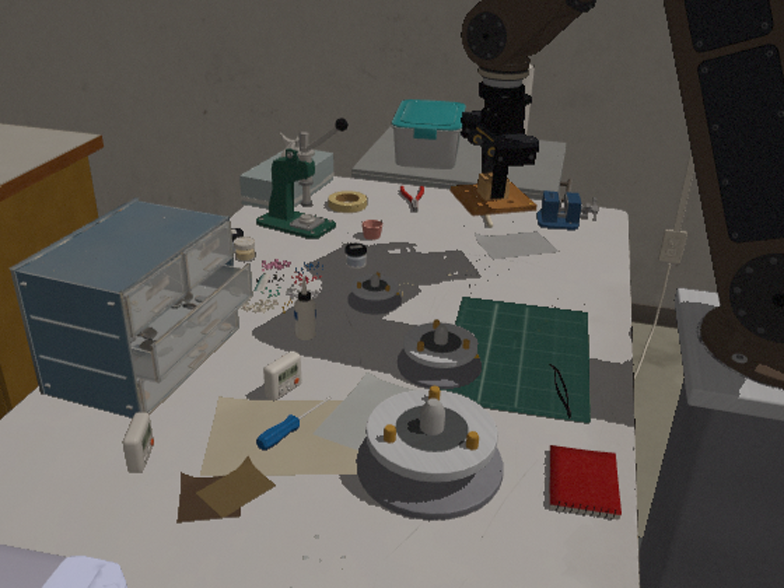

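View pics/w3.png

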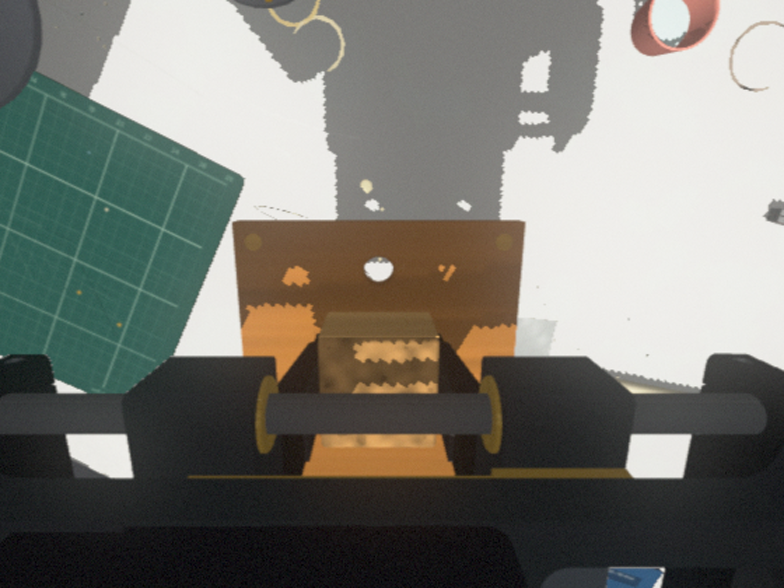

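Board lifted and held: opening 0.44 matches 42 mm, and the underside is about 134 mm up. Now I'll carry it near the wheel, turning toward yaw 52°, and look at the wheel past the board's edge.

```bash

python3 -m pendant '[{"x":0.05,"y":-0.1,"z":0,"rx":0,"ry":0,"rz":0,"jaw":0},{"x":0.12,"y":-0.3,"z":0,"rx":0,"ry":0,"rz":0,"jaw":0},{"x":0.2,"y":-0.55,"z":0,"rx":0,"ry":0,"rz":0,"jaw":0},{"x":0.3,"y":-0.8,"z":0,"rx":0,"ry":0,"rz":0,"jaw":0}]'
python3 -m pendant '[{"x":0.05,"y":-0.25,"z":0,"rx":0,"ry":0,"rz":-0.12,"jaw":0},{"x":0.12,"y":-0.5,"z":0,"rx":0,"ry":0,"rz":-0.25,"jaw":0},{"x":0.16,"y":-0.68,"z":0,"rx":0,"ry":0,"rz":-0.4,"jaw":0},{"x":0.175,"y":-0.752,"z":0,"rx":0,"ry":0,"rz":-0.504,"jaw":0},{"x":0.175,"y":-0.752,"z":0,"rx":0,"ry":0,"rz":-0.504,"jaw":0},{"x":0.175,"y":-0.752,"z":0,"rx":0,"ry":0,"rz":-0.504,"jaw":0}]'
python3 - <<'E'
from h import *
import pickle
D={n:cam(n) for n in ["wrist"]}
s=env.state();print(s["eef_pos"],s["tcp_rot"],s["ft_force"])
pickle.dump((D,s),open("d4.pkl","wb"))
save(D["wrist"],"pics/w4.png",None,1.4)
save(D["wrist"],"pics/w4c.png",(195,10,345,190),4)
E
```

```text
t: 5.2
eef_pos: [468.5, 3.0, 338.5]
tcp_rot: [-3.141, 0.0, 0.512]
ft_force: [-0.0, 0.6, -1.9]
opening: 0.437
t: 5.95
eef_pos: [436.7, 112.4, 338.6]
tcp_rot: [-3.142, 0.0, 0.906]
ft_force: [0.1, -0.7, -1.3]
opening: 0.44
[436.80722072 112.19428318 338.62159634] [3.14159173e+00 1.59121437e-04 9.06052282e-01] [ 0.34956248 -0.47468757 -1.91444795]
```

View pics/w4.png

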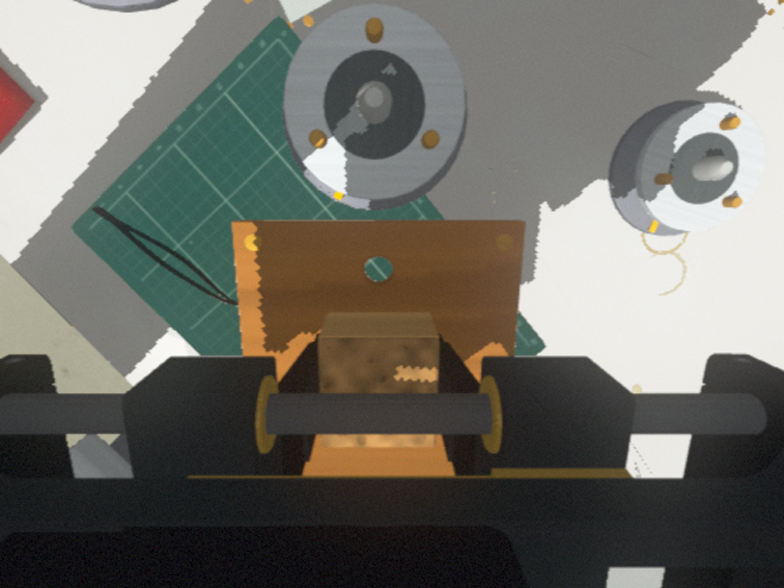

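View pics/w4c.png

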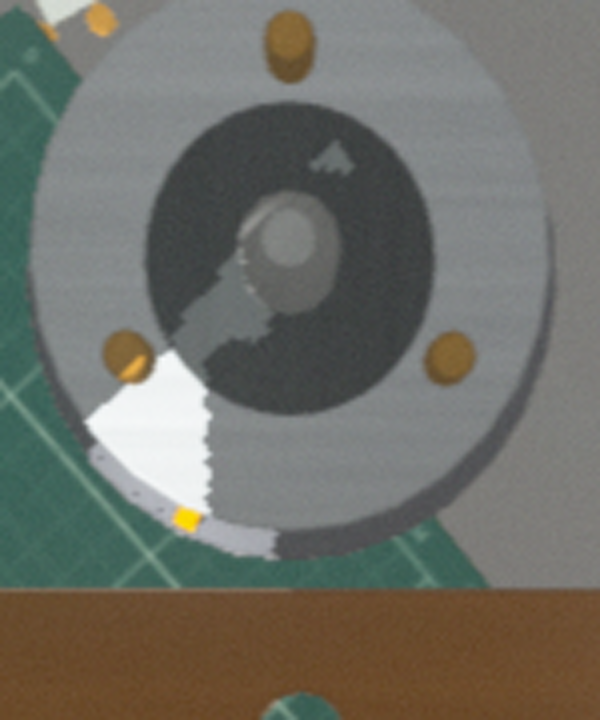

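The wheel is in full view: pin tops at crop (290,34), (127,353) and (451,354), spigot tip at (288,237). The board's front edge runs from (232,222) to (525,221) in the 1.4x picture.

```bash
python3 - <<'E'
from h import *
import pickle
D,s=pickle.load(open("d4.pkl","rb"));c=D["wrist"]
f=lambda pts,z:np.array([atz(c,195+(x+.5)/4-.5,10+(y+.5)/4-.5,z)[:2] for x,y in pts])
p=f([(290,34),(127,353),(451,354)],54);A=np.c_[2*p,np.ones(3)];q=np.linalg.solve(A,(p**2).sum(1));d=p-q[:2]
print("pins c",q[:2].round(1),np.linalg.norm(d,axis=1).round(1),np.degrees(np.arctan2(d[:,1],d[:,0])).round(2))
print("tip",f([(288,237)],68),"inner",f([(147,258),(434,258),(290,103),(290,414)],42).round(1).tolist())
print("rim", f([(30,258),(549,258)],42).mean(0))
g=lambda pts,z:np.array([atz(c,(x+.5)/1.4-.5,(y+.5)/1.4-.5,z)[:2] for x,y in pts])
e=s["eef_pos"][:2];y=s["tcp_rot"][2];R=np.array([[np.cos(y),np.sin(y)],[np.sin(y),-np.cos(y)]])
b=g([(232,222),(525,221)],144.5);h=g([(378,268)],144.5)
print("board edge in tool",((b-e)@R.T).round(1).tolist(),"hole",((h-e)@R.T).round(1))
print("wheel in tool",R@(q[:2]-e))
E
```

```text
pins c [506.7 207.5] [37.9 37.9 37.9] [ 51.54 172.38 -68.8 ]
tip [[506.49406545 207.28082826]] inner [[483.8, 226.1], [530.6, 189.5], [524.9, 230.5], [488.1, 183.7]]
rim [507.04016908 207.92380468]
board edge in tool [[57.6, -59.3], [58.1, 57.0]] hole [[39.2 -1.3]]
wheel in tool [118.08773232  -3.74783708]
```

The cameras disagree by about 3 mm on the wheel. I'll hover the board above the spigot and calibrate scene and side against the board's known position.

```bash

python3 -m pendant '[{"x":0.1,"y":0,"z":0,"rx":0,"ry":0,"rz":0,"jaw":0},{"x":0.3,"y":-0.01,"z":0,"rx":0,"ry":0,"rz":0,"jaw":0},{"x":0.55,"y":-0.013,"z":0.1,"rx":0,"ry":0,"rz":0,"jaw":0},{"x":0.72,"y":-0.013,"z":0.2,"rx":0,"ry":0,"rz":0,"jaw":0},{"x":0.78,"y":-0.013,"z":0.3,"rx":0,"ry":0,"rz":0,"jaw":0},{"x":0.78,"y":-0.013,"z":0.333,"rx":0,"ry":0,"rz":0,"jaw":0},{"x":0.78,"y":-0.013,"z":0.333,"rx":0,"ry":0,"rz":0,"jaw":0}]'
python3 - <<'E'
from h import *
import pickle
D={n:cam(n) for n in ["scene","side","wrist"]}
s=env.state();print(s["eef_pos"],s["tcp_rot"],s["ft_force"],s["moment"])
pickle.dump((D,s),open("d5.pkl","wb"))
save(D["scene"],"pics/s5.png",(250,190,350,280),7)
save(D["side"],"pics/d5.png",(260,180,360,275),6.3)
save(D["wrist"],"pics/w5.png",None,1)
E
```

```text
t: 6.88
eef_pos: [506.9, 205.3, 288.6]
tcp_rot: [-3.141, 0.001, 0.907]
ft_force: [-0.7, -0.8, -1.9]
opening: 0.441
[507.14185297 205.32686886 289.40475041] [ 3.14099518e+00 -5.86093623e-04  9.07178135e-01] [-1.04041133  0.06023551 -2.54981968] [-0.06709348 -0.07819181  0.0070675 ]
```

View pics/s5.png

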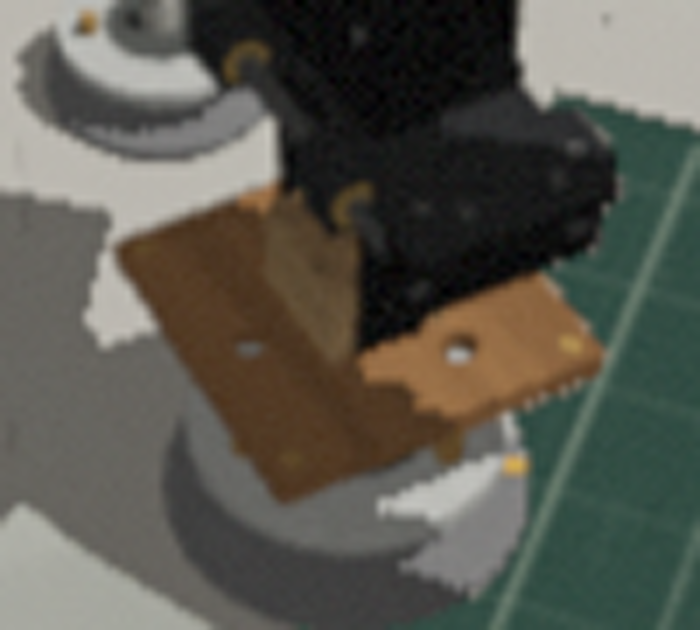

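View pics/d5.png

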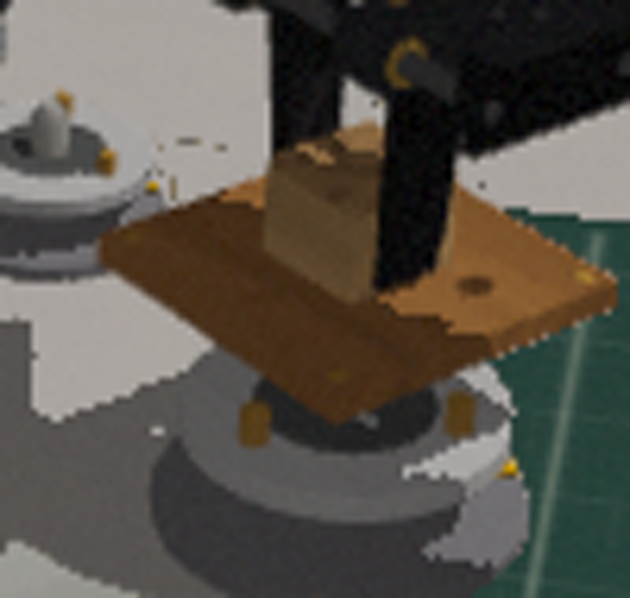

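```bash
python3 - <<'E'
from h import *
import pickle
D,s=pickle.load(open("d5.pkl","rb"))
e=s["eef_pos"];y=s["tcp_rot"][2];R=np.array([[np.cos(y),-np.sin(y)],[np.sin(y),np.cos(y)]])
zu=e[2]-203.7
cs=np.array([[1,1],[1,-1],[-1,-1],[-1,1]])*58.
for n,o,k in [("scene",(250,190),7),("side",(260,180),6.3)]:
  for z in (zu+10,zu):
    P=np.c_[cs@R.T+e[:2],np.full(4,z)]
    uv=proj(D[n],P);print(n,z.round(1),((uv-o)*k).round().tolist())
  P=np.array([[38,0],[-19,33],[-19,-33]]);P=np.c_[P@R.T+e[:2],np.full(3,zu+10)]
  print(" holes",((proj(D[n],P)-o)*k).round().tolist())
E
```

```text
scene 95.7 [[275.0, 490.0], [106.0, 243.0], [416.0, 127.0], [602.0, 356.0]]
scene 85.7 [[275.0, 511.0], [107.0, 264.0], [415.0, 148.0], [600.0, 377.0]]
 holes [[244.0, 340.0], [454.0, 346.0], [351.0, 213.0]]
side 95.7 [[328.0, 394.0], [90.0, 231.0], [368.0, 133.0], [613.0, 278.0]]
side 85.7 [[326.0, 422.0], [90.0, 258.0], [366.0, 159.0], [610.0, 306.0]]
 holes [[256.0, 290.0], [466.0, 281.0], [328.0, 195.0]]
```

```bash
python3 - <<'E'
from h import *
import pickle
from scipy.optimize import least_squares
D0=pickle.load(open("d0.pkl","rb"));D,s=pickle.load(open("d5.pkl","rb"))
e=s["eef_pos"];y=s["tcp_rot"][2];zu=e[2]-203.7
Rz=lambda a:np.array([[np.cos(a),-np.sin(a)],[np.sin(a),np.cos(a)]])
cv=lambda pts,o,k:(np.array(pts)+.5)/k-.5+np.array(o)
B=np.array([[58,-58],[-58,58],[38,0],[-19,32.9]])
Pb=np.c_[B@Rz(y).T+e[:2],np.full(4,zu+10)]
obsb={"scene":cv([(117,248),(603,350),(250,349),(459,351)],(250,190),7),"side":cv([(100,240),(616,281),(np.nan,np.nan),(474,287)],(260,180),6.3)}
obsw={"scene":cv([(316,107),(183,269),(441,280),(315,176)],(265,220),9),"side":cv([(331,124),(231,264),(523,250),(378,160)],(275,215),9)}
off={}
for n in obsb:
    d=obsb[n]-proj(D[n],Pb);print(n,d.round(2).tolist());off[n]=np.nanmean(d,0)
def res(p,ns):
    x,yy,a=p;r=[]
    for n in ns:
        P=np.array([[38*np.cos(a+k*2*np.pi/3)+x,38*np.sin(a+k*2*np.pi/3)+yy,54] for k in (2,0,1)]+[[x,yy,68]])
        r.append((proj(D0[n],P)+off[n]-obsw[n]).ravel())
    return np.concatenate(r)
for ns in (["scene"],["side"],["scene","side"]):
    r=least_squares(res,[507,204,.9],args=(ns,));print(ns,r.x[:2].round(1),np.degrees(r.x[2]).round(1),np.abs(r.fun).max().round(2))
E
```

```text
scene [[1.15, 0.29], [-0.31, -1.26], [0.44, 0.89], [0.34, 0.29]]
side [[1.11, 0.99], [0.06, 0.04], [nan, nan], [0.94, 0.56]]
['scene'] [510.  201.7] 51.5 0.38
['side'] [507.5 202.5] 52.1 1.07
['scene', 'side'] [508.6 202. ] 51.8 1.55
```

Camera estimates of the wheel centre scatter by about ±2 to 3 mm around (507,204.6), and the board is already there. The bore-to-tip capture range is about 6 mm, so I'll go down slowly and feel for the cone.

```bash

python3 -m pendant '[{"x":0,"y":0,"z":0.04,"rx":0,"ry":0,"rz":0,"jaw":0},{"x":0,"y":0,"z":0.08,"rx":0,"ry":0,"rz":0,"jaw":0},{"x":0,"y":0,"z":0.1,"rx":0,"ry":0,"rz":0,"jaw":0},{"x":0,"y":0,"z":0.1,"rx":0,"ry":0,"rz":0,"jaw":0}]'
for i in 1 2; do python3 - <<'E'
from h import *
s=env.state();print(s["eef_pos"].round(2),s["ft_force"].round(2),s["moment"].round(3))
E
done
python3 -m pendant '[{"x":0,"y":0,"z":0.013,"rx":0,"ry":0,"rz":0,"jaw":0},{"x":0,"y":0,"z":0.013,"rx":0,"ry":0,"rz":0,"jaw":0}]'
python3 -m pendant '[{"x":0,"y":0,"z":0.01,"rx":0,"ry":0,"rz":0,"jaw":0},{"x":0,"y":0,"z":0.01,"rx":0,"ry":0,"rz":0,"jaw":0}]'
```

```text
t: 7.52
eef_pos: [507.2, 205.8, 273.4]
tcp_rot: [-3.141, 0.001, 0.908]
ft_force: [-0.1, 0.6, -0.9]
opening: 0.44
[507.22 205.78 273.42] [-0.07  0.6  -0.92] [-0.039 -0.051  0.031]
[507.22 205.78 273.42] [-0.07  0.6  -0.92] [-0.039 -0.051  0.031]
t: 7.78
eef_pos: [507.2, 205.8, 271.8]
tcp_rot: [3.142, 0.0, 0.908]
ft_force: [-0.5, -1.4, -1.4]
opening: 0.442
t: 8.02
eef_pos: [507.2, 205.8, 270.3]
tcp_rot: [3.142, 0.0, 0.908]
ft_force: [-0.2, -0.1, -2.2]
opening: 0.439
```

```bash

python3 -m pendant '[{"x":0,"y":0,"z":0.01,"rx":0,"ry":0,"rz":0,"jaw":0},{"x":0,"y":0,"z":0.01,"rx":0,"ry":0,"rz":0,"jaw":0}]'
python3 -m pendant '[{"x":0,"y":0,"z":0.01,"rx":0,"ry":0,"rz":0,"jaw":0},{"x":0,"y":0,"z":0.01,"rx":0,"ry":0,"rz":0,"jaw":0}]'
```

```text
t: 8.28
eef_pos: [507.2, 205.8, 268.7]
tcp_rot: [-3.142, 0.0, 0.908]
ft_force: [1.0, -0.2, -1.7]
opening: 0.44
t: 8.52
eef_pos: [507.2, 205.8, 267.2]
tcp_rot: [-3.142, 0.0, 0.908]
ft_force: [-0.9, -0.7, -2.0]
opening: 0.44
```

```bash

python3 - <<'E'
from h import *
D={n:cam(n) for n in ["scene","side"]}
save(D["side"],"pics/d6.png",(260,180,360,275),6.3)
E
```

```text
(no output)
```

View pics/d6.png

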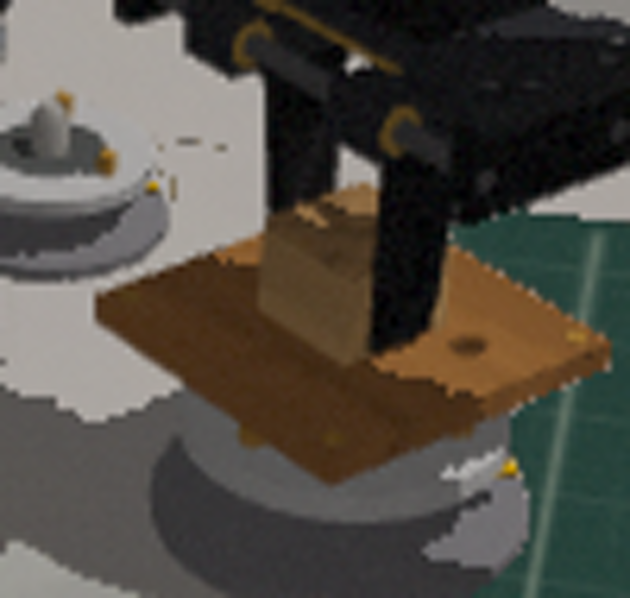

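The board is already 4.5 mm below the spigot tip with no contact, so the bore is over the spigot. I'll keep going down.

```bash

python3 -m pendant '[{"x":0,"y":0,"z":0.007,"rx":0,"ry":0,"rz":0,"jaw":0},{"x":0,"y":0,"z":0.007,"rx":0,"ry":0,"rz":0,"jaw":0}]'
python3 -m pendant '[{"x":0,"y":0,"z":0.007,"rx":0,"ry":0,"rz":0,"jaw":0},{"x":0,"y":0,"z":0.007,"rx":0,"ry":0,"rz":0,"jaw":0}]'
python3 -m pendant '[{"x":0,"y":0,"z":0.007,"rx":0,"ry":0,"rz":0,"jaw":0},{"x":0,"y":0,"z":0.007,"rx":0,"ry":0,"rz":0,"jaw":0}]'
```

```text
t: 8.88
eef_pos: [507.2, 205.8, 266.1]
tcp_rot: [-3.142, 0.0, 0.908]
ft_force: [-0.4, -1.1, -2.1]
opening: 0.439
t: 9.12
eef_pos: [507.2, 205.8, 265.1]
tcp_rot: [-3.142, 0.0, 0.908]
ft_force: [-0.0, 0.4, -1.5]
opening: 0.443
t: 9.38
eef_pos: [507.2, 205.8, 264.1]
tcp_rot: [-3.142, 0.0, 0.908]
ft_force: [-0.3, 0.3, -1.6]
opening: 0.441
```

```bash

for z in 1 2; do :; done
python3 -m pendant '[{"x":0,"y":0,"z":0.007,"rx":0,"ry":0,"rz":0,"jaw":0},{"x":0,"y":0,"z":0.007,"rx":0,"ry":0,"rz":0,"jaw":0}]'
python3 -m pendant '[{"x":0,"y":0,"z":0.007,"rx":0,"ry":0,"rz":0,"jaw":0},{"x":0,"y":0,"z":0.007,"rx":0,"ry":0,"rz":0,"jaw":0}]'
python3 -m pendant '[{"x":0,"y":0,"z":0.007,"rx":0,"ry":0,"rz":0,"jaw":0},{"x":0,"y":0,"z":0.007,"rx":0,"ry":0,"rz":0,"jaw":0}]'
python3 - <<'E'
from h import *
s=env.state();print(s["eef_pos"].round(2),s["ft_force"].round(2),s["moment"].round(3))
E
```

```text
t: 9.62
eef_pos: [507.2, 205.8, 263.0]
tcp_rot: [-3.142, 0.0, 0.908]
ft_force: [-0.3, -0.2, -1.4]
opening: 0.442
t: 9.88
eef_pos: [507.3, 205.8, 262.0]
tcp_rot: [3.142, 0.0, 0.908]
ft_force: [-0.7, -0.3, -2.3]
opening: 0.444
t: 10.12
eef_pos: [507.3, 205.8, 260.9]
tcp_rot: [-3.142, 0.0, 0.908]
ft_force: [-1.1, 0.3, -2.1]
opening: 0.442
[507.25 205.78 260.92] [-1.11  0.27 -2.11] [-0.027 -0.022  0.087]
```

```bash

python3 -m pendant '[{"x":0,"y":0,"z":0.007,"rx":0,"ry":0,"rz":0,"jaw":0},{"x":0,"y":0,"z":0.007,"rx":0,"ry":0,"rz":0,"jaw":0}]'
python3 -m pendant '[{"x":0,"y":0,"z":0.007,"rx":0,"ry":0,"rz":0,"jaw":0},{"x":0,"y":0,"z":0.007,"rx":0,"ry":0,"rz":0,"jaw":0}]'
python3 -m pendant '[{"x":0,"y":0,"z":0.007,"rx":0,"ry":0,"rz":0,"jaw":0},{"x":0,"y":0,"z":0.007,"rx":0,"ry":0,"rz":0,"jaw":0}]'
python3 -m pendant '[{"x":0,"y":0,"z":0.005,"rx":0,"ry":0,"rz":0,"jaw":0},{"x":0,"y":0,"z":0.005,"rx":0,"ry":0,"rz":0,"jaw":0}]'
python3 - <<'E'
from h import *
s=env.state();print(s["eef_pos"].round(2),s["ft_force"].round(2),s["moment"].round(3))
E
```

```text
t: 10.38
eef_pos: [507.2, 205.8, 259.9]
tcp_rot: [-3.142, 0.0, 0.908]
ft_force: [0.0, -0.2, -2.5]
opening: 0.443
t: 10.62
eef_pos: [507.2, 205.8, 258.8]
tcp_rot: [3.142, 0.0, 0.908]
ft_force: [-0.4, -0.3, -1.8]
opening: 0.442
t: 10.88
eef_pos: [507.2, 205.8, 257.8]
tcp_rot: [-3.142, 0.0, 0.908]
ft_force: [1.4, -0.3, -2.4]
opening: 0.439
t: 11.12
eef_pos: [507.2, 205.8, 257.0]
tcp_rot: [3.142, 0.0, 0.908]
ft_force: [-0.2, 0.5, -1.8]
opening: 0.439
[507.22 205.78 257.05] [-0.25  0.48 -1.79] [-0.064 -0.053 -0.005]
```

```bash

python3 -m pendant '[{"x":0,"y":0,"z":0.005,"rx":0,"ry":0,"rz":0,"jaw":0},{"x":0,"y":0,"z":0.005,"rx":0,"ry":0,"rz":0,"jaw":0}]'
python3 -m pendant '[{"x":0,"y":0,"z":0.005,"rx":0,"ry":0,"rz":0,"jaw":0},{"x":0,"y":0,"z":0.005,"rx":0,"ry":0,"rz":0,"jaw":0}]'
python3 - <<'E'
from h import *
s=env.state();print(s["eef_pos"].round(2),s["ft_force"].round(2),s["moment"].round(3))
for n in ("scene","side"):
    c=cam(n); save(c,f"pics/{n}7.png",(250,190,350,280),7)
E
```

```text
t: 11.38
eef_pos: [507.2, 205.8, 256.3]
tcp_rot: [3.142, 0.0, 0.908]
ft_force: [-0.4, -0.1, -1.6]
opening: 0.438
t: 11.62
eef_pos: [507.2, 205.8, 255.6]
tcp_rot: [3.142, 0.0, 0.908]
ft_force: [-0.5, 0.5, -1.7]
opening: 0.441
[507.24 205.8  255.55] [-0.51  0.46 -1.74] [-0.042 -0.049 -0.023]
```

View pics/scene7.png

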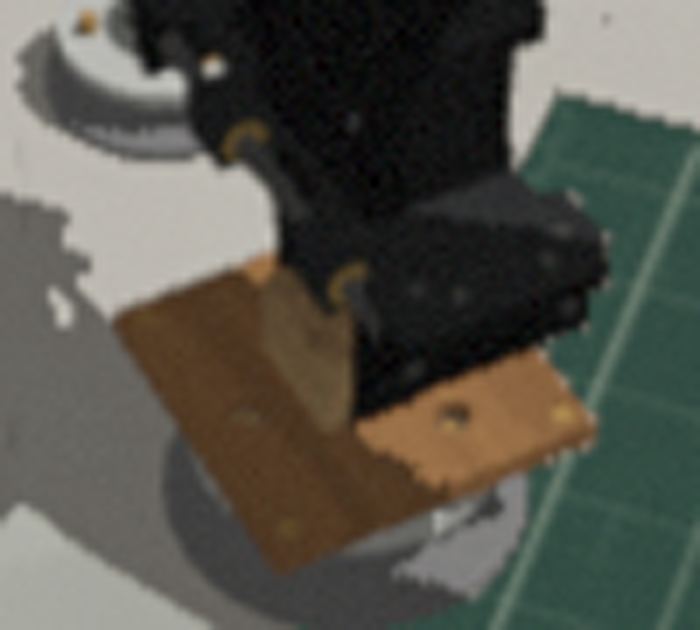

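The brass pins can be seen inside the holes at (455,417) and (247,415). The underside is about 2 mm below the pin tops with no force, so the pins have entered. I'll continue gently.

```bash

python3 -m pendant '[{"x":0,"y":0,"z":0.007,"rx":0,"ry":0,"rz":0,"jaw":0},{"x":0,"y":0,"z":0.007,"rx":0,"ry":0,"rz":0,"jaw":0}]'
python3 -m pendant '[{"x":0,"y":0,"z":0.007,"rx":0,"ry":0,"rz":0,"jaw":0},{"x":0,"y":0,"z":0.007,"rx":0,"ry":0,"rz":0,"jaw":0}]'
python3 -m pendant '[{"x":0,"y":0,"z":0.007,"rx":0,"ry":0,"rz":0,"jaw":0},{"x":0,"y":0,"z":0.007,"rx":0,"ry":0,"rz":0,"jaw":0}]'
python3 - <<'E'
from h import *
s=env.state();print(s["eef_pos"].round(2),s["ft_force"].round(2),s["moment"].round(3))
E
```

```text
t: 11.98
eef_pos: [507.2, 205.8, 254.5]
tcp_rot: [-3.142, 0.0, 0.908]
ft_force: [0.1, 0.5, -1.9]
opening: 0.44
t: 12.22
eef_pos: [507.2, 205.8, 253.4]
tcp_rot: [-3.142, 0.0, 0.908]
ft_force: [0.1, 0.6, -1.8]
opening: 0.445
t: 12.48
eef_pos: [507.2, 205.8, 252.4]
tcp_rot: [3.142, 0.0, 0.908]
ft_force: [-0.3, 0.0, -1.3]
opening: 0.443
[507.24 205.79 252.37] [-0.35  0.05 -1.3 ] [-0.054 -0.035 -0.013]
```

```bash

python3 -m pendant '[{"x":0,"y":0,"z":0.007,"rx":0,"ry":0,"rz":0,"jaw":0},{"x":0,"y":0,"z":0.007,"rx":0,"ry":0,"rz":0,"jaw":0}]'
python3 -m pendant '[{"x":0,"y":0,"z":0.007,"rx":0,"ry":0,"rz":0,"jaw":0},{"x":0,"y":0,"z":0.007,"rx":0,"ry":0,"rz":0,"jaw":0}]'
python3 -m pendant '[{"x":0,"y":0,"z":0.007,"rx":0,"ry":0,"rz":0,"jaw":0},{"x":0,"y":0,"z":0.007,"rx":0,"ry":0,"rz":0,"jaw":0}]'
python3 -m pendant '[{"x":0,"y":0,"z":0.007,"rx":0,"ry":0,"rz":0,"jaw":0},{"x":0,"y":0,"z":0.007,"rx":0,"ry":0,"rz":0,"jaw":0}]'
python3 - <<'E'
from h import *
s=env.state();print(s["eef_pos"].round(2),s["ft_force"].round(2),s["moment"].round(3))
E
```

```text
t: 12.72
eef_pos: [507.3, 205.8, 251.3]
tcp_rot: [3.142, 0.0, 0.908]
ft_force: [-0.5, -0.0, -2.9]
opening: 0.44
t: 12.98
eef_pos: [507.2, 205.8, 250.3]
tcp_rot: [-3.142, 0.0, 0.908]
ft_force: [0.6, 1.3, -2.1]
opening: 0.439
t: 13.22
eef_pos: [507.2, 205.8, 249.2]
tcp_rot: [3.142, 0.0, 0.908]
ft_force: [-0.0, -0.3, -1.7]
opening: 0.44
t: 13.48
eef_pos: [507.2, 205.8, 248.2]
tcp_rot: [-3.142, 0.0, 0.908]
ft_force: [0.3, -0.3, -1.9]
opening: 0.437
[507.23 205.75 248.16] [ 0.27 -0.28 -1.86] [-0.017 -0.026  0.001]
```

Underside is about 2.5 mm above the head. Smaller steps until contact.

```bash

python3 -m pendant '[{"x":0,"y":0,"z":0.006,"rx":0,"ry":0,"rz":0,"jaw":0},{"x":0,"y":0,"z":0.006,"rx":0,"ry":0,"rz":0,"jaw":0}]'
python3 -m pendant '[{"x":0,"y":0,"z":0.004,"rx":0,"ry":0,"rz":0,"jaw":0},{"x":0,"y":0,"z":0.004,"rx":0,"ry":0,"rz":0,"jaw":0}]'
python3 -m pendant '[{"x":0,"y":0,"z":0.003,"rx":0,"ry":0,"rz":0,"jaw":0},{"x":0,"y":0,"z":0.003,"rx":0,"ry":0,"rz":0,"jaw":0}]'
python3 - <<'E'
from h import *
s=env.state();print(s["eef_pos"].round(2),s["ft_force"].round(2),s["moment"].round(3))
E
```

```text
t: 13.72
eef_pos: [507.2, 205.8, 247.3]
tcp_rot: [3.142, 0.0, 0.908]
ft_force: [-0.3, -0.1, -1.2]
opening: 0.441
t: 13.98
eef_pos: [507.2, 205.8, 246.7]
tcp_rot: [3.142, 0.0, 0.908]
ft_force: [-0.4, -0.3, -1.9]
opening: 0.443
t: 14.22
eef_pos: [507.2, 205.8, 246.3]
tcp_rot: [3.142, 0.0, 0.908]
ft_force: [0.2, 0.7, -2.5]
opening: 0.442
[507.24 205.77 246.28] [ 0.16  0.69 -2.49] [-0.017 -0.027  0.044]
```

```bash

python3 -m pendant '[{"x":0,"y":0,"z":0.003,"rx":0,"ry":0,"rz":0,"jaw":0},{"x":0,"y":0,"z":0.003,"rx":0,"ry":0,"rz":0,"jaw":0}]'
python3 -m pendant '[{"x":0,"y":0,"z":0.003,"rx":0,"ry":0,"rz":0,"jaw":0},{"x":0,"y":0,"z":0.003,"rx":0,"ry":0,"rz":0,"jaw":0}]'
python3 - <<'E'
from h import *
s=env.state();print(s["eef_pos"].round(2),s["ft_force"].round(2),s["moment"].round(3))
E
```

```text
t: 14.48
eef_pos: [507.3, 205.8, 245.8]
tcp_rot: [3.142, 0.0, 0.908]
ft_force: [0.2, 0.5, -1.3]
opening: 0.44
t: 14.72
eef_pos: [507.3, 205.8, 245.7]
tcp_rot: [3.141, -0.0, 0.908]
ft_force: [-0.3, -0.4, 2.8]
opening: 0.439
[507.26 205.77 245.67] [-0.35 -0.39  2.84] [-0.116  0.277 -0.002]
```

Contact came exactly at the expected height (TCP 245.7, about 5 N), so the board is home. Now I'll release and retreat straight up.

```bash

python3 -m pendant '[{"x":0,"y":0,"z":0,"rx":0,"ry":0,"rz":0,"jaw":0.55},{"x":0,"y":0,"z":0,"rx":0,"ry":0,"rz":0,"jaw":0.8},{"x":0,"y":0,"z":0,"rx":0,"ry":0,"rz":0,"jaw":1},{"x":0,"y":0,"z":0,"rx":0,"ry":0,"rz":0,"jaw":1},{"x":0,"y":0,"z":0,"rx":0,"ry":0,"rz":0,"jaw":1}]'
python3 -m pendant '[{"x":0,"y":0,"z":-0.04,"rx":0,"ry":0,"rz":0,"jaw":1},{"x":0,"y":0,"z":-0.15,"rx":0,"ry":0,"rz":0,"jaw":1},{"x":0,"y":0,"z":-0.35,"rx":0,"ry":0,"rz":0,"jaw":1},{"x":0,"y":0,"z":-0.6,"rx":0,"ry":0,"rz":0,"jaw":1},{"x":0,"y":0,"z":-0.7,"rx":0,"ry":0,"rz":0,"jaw":1},{"x":0,"y":0,"z":-0.7,"rx":0,"ry":0,"rz":0,"jaw":1}]'
python3 - <<'E'
from h import *
import pickle
D={n:cam(n) for n in ["scene","side","wrist"]}
pickle.dump(D,open("d9.pkl","wb"))
save(D["scene"],"pics/s9.png",(240,190,350,280),7);save(D["side"],"pics/d9.png",(250,190,360,280),7);save(D["wrist"],"pics/w9.png",None,1.4)
E
```

```text
t: 15.35
eef_pos: [507.3, 205.8, 245.4]
tcp_rot: [3.142, 0.0, 0.908]
ft_force: [-0.0, 0.5, 0.5]
opening: 0.905
t: 16.1
eef_pos: [507.1, 205.8, 351.4]
tcp_rot: [3.14, -0.002, 0.908]
ft_force: [0.7, -0.2, 0.5]
opening: 0.998
```

View pics/d9.png

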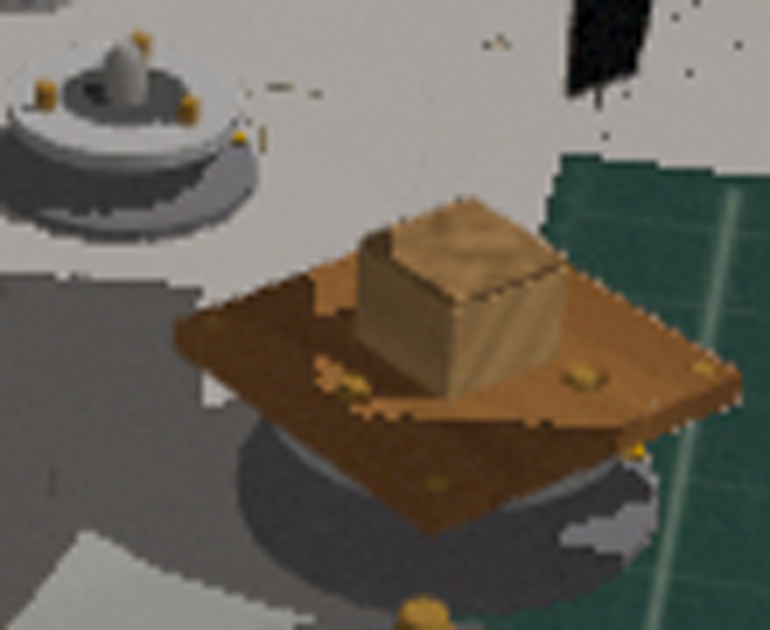

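View pics/w9.png

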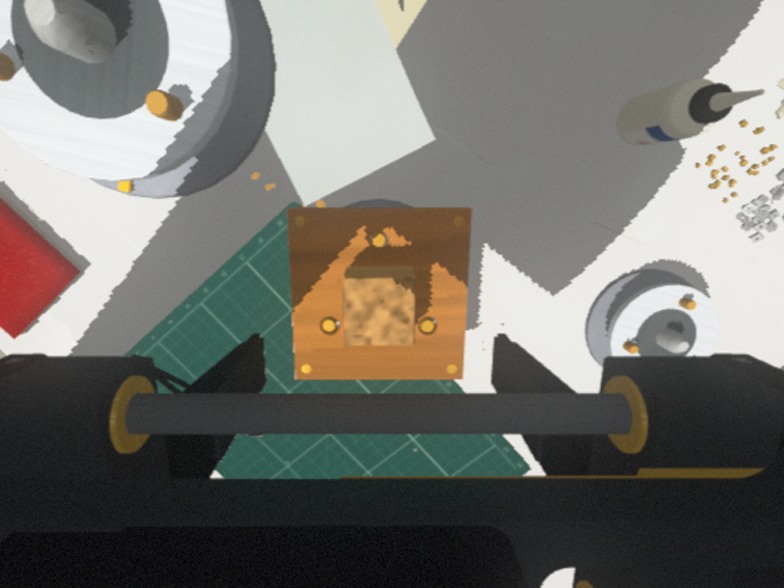

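All three pins protrude through the holes, in the wrist view at (378,240), (329,325) and (428,325). The board lies flat on the head, the gripper is clear and the bottle is upright. I'm handing the job in.

```bash
python3 -c "
from cell import env
print(env.job_done(), env.state()['t'])"
```

```text
the job is handed in; nothing more can be done
the job is handed in; nothing more can be done
```

The board is on the middle-sized banding wheel, with all three pins through its holes, and I have let go and handed the job in at about 16 s of the 72 s. The hand-in reports no verdict.

I gripped the board by its block and lifted it about 134 mm. I then turned it to 52° to match the pins seen in the images and lowered it in steps of about 1 mm, 0.5 mm at the end. The pins entered without any turning under pressure.

**Checks that agreed:**
- I felt no contact until the board met the head, at the expected height (TCP z 245.7 mm), with about 5 N at the wrist. That is well under the 25 N limit.
- After release, the wrist and side views showed the board lying flat, with pins standing out of its holes: all three in the wrist view, two in the side view. The gripper was about 100 mm clear and the wrist force was back near zero.

**Checks that disagreed or were not made:**
- The cameras disagreed by up to about 5 mm on the wheel's centre. I aimed near the mean of their readings, and the contact-free descent over the spigot confirmed it.
- The bottle was upright in the last wrist picture. I did not re-measure the jar or cup, but the arm stayed clear of them and felt no contact on the way.

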